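# Refill the spring-loaded tea-tin dispenser

## Task

Refill the tea-tin dispenser on the breakfast counter: lift off its lid and lay it knob up on the hexagonal tray, push all the flat round tea tins on the counter down the square well against its spring, flat, one on another, each until the catches close over it and keep it down, and then put the lid back over the mouth, centred and knob up. Tins and lid mark easily, so handle them gently, with at most 40 N of grip on each finger and no push harder than 80 N, and leave the other things on the counter where they stand.

Things in the scene. Friction and masses are not known exactly. Their poses are not given: they have to be found in the camera images.
- dispenser: aluminium tower, 92 mm square, 186 mm tall, fixed to the counter on a 108 mm square foot 8 mm thick; origin at the centre of its underside, z up, x and y square to its walls. Square well, 58 mm wide inside, with a funnel mouth 10 mm deep that widens to 72 mm at the rim; vertical sight slots in the walls; a spring-loaded platform and four catches inside
- mouth (a point): centre of the dispenser's mouth at rim height, 186 mm above the counter. A tin set down in the mouth rests level on the ramps of the catches, its underside about 13 mm below the rim, its top about 13 mm above it
- catches (a point): point on the well's axis level with the flat undersides of the catches, 24 mm below the rim: one sprung catch 14 mm wide in the middle of each wall, a steep ramp on top, sticking out 7.5 mm (facing tips 43 mm apart). A tin pushed down at its middle (5 to 20 N) drives them back; once its top is below this point they spring in over it; push 5 to 8 mm further to be sure
- platform (a joint): how far the sprung platform in the well has sunk, m: 0 when empty (platform's top 6 mm below the undersides of the catches), growing downward to 0.134 at most; with n tins caught about 0.026*n - 0.006, as it lifts the pile against the catches. Spring 4.5 N at the top and 60 N/m; each further tin drives the pile down by one tin
- lid: white ceramic lid, a flat disc 100 mm across and 6 mm thick with a round knob 24 mm across from 6 to 34 mm above the underside; 160 g; origin at the centre of its underside, z up through the knob; at the start it lies on the dispenser's rim
- tray: hexagonal stainless tray, fixed, 240 mm across corners, 208 mm across flats, floor 3 mm thick, rim 10 mm tall; origin at the centre of its underside
- tin0: flat round lidded tea tin of bare aluminium, 54 mm across and 26 mm tall, about 90 g, the only flat aluminium drums on the counter; origin at the centre of its underside, z up; may be absent
- tin1: flat round lidded tea tin of bare aluminium, 54 mm across and 26 mm tall, about 90 g, the only flat aluminium drums on the counter; origin at the centre of its underside, z up; may be absent
- tin2: flat round lidded tea tin of bare aluminium, 54 mm across and 26 mm tall, about 90 g, the only flat aluminium drums on the counter; origin at the centre of its underside, z up; may be absent
- tin3: flat round lidded tea tin of bare aluminium, 54 mm across and 26 mm tall, about 90 g, the only flat aluminium drums on the counter; origin at the centre of its underside, z up; may be absent
- tin4: flat round lidded tea tin of bare aluminium, 54 mm across and 26 mm tall, about 90 g, the only flat aluminium drums on the counter; origin at the centre of its underside, z up; may be absent
- strainer: bystander: metal tea strainer, a bowl 58 mm across and 30 mm tall with a flat handle reaching 62 mm from the centre along its -x; origin under the bowl's centre
- egg_cup: bystander: white egg cup, 46 mm across, 50 mm tall; origin at the centre of its underside
- salt_cellar: bystander: small glass salt jar with a steel cap, 42 mm across, 58 mm tall; origin at the centre of its underside
- glass0: bystander: tea glass in a chrome holder, 72 mm across, 105 mm tall, holder's handle reaching 63 mm along its x; origin at the centre of its underside
- glass1: bystander: tea glass in a chrome holder, 72 mm across, 105 mm tall, holder's handle reaching 63 mm along its x; origin at the centre of its underside
- glass2: bystander: tea glass in a chrome holder, 72 mm across, 105 mm tall, holder's handle reaching 63 mm along its x; origin at the centre of its underside
- sugar_bowl: bystander: ceramic sugar bowl in mustard yellow, 104 mm across, 92 mm tall; origin at the centre of its underside
Mind the look-alikes: they are no part of the job. What is shaped like the tin1 but black or blue is not meant.

How it is judged:
By the outcome, as a careful person would: the job done as asked, in the order asked, and still so for the second after the job is handed in, with the robot touching nothing.
Of tin0, tin1, tin2, tin3, tin4 only 3 to 5 are there at a start; the rules pass over those that are not, and their reading is None.
At some moment in a run one of tin0, tin1, tin2, tin3, tin4 may be knocked a few centimetres aside while the robot is not near it.
It also fails if it takes over 210 s, if anything falls off the work surface, if the arm or the gripper's body presses on something with over 40 N, if the wrist force passes 120 N, or if a joint passes its speed limit or range.

## Robot

A 7-joint arm with a two-finger parallel gripper is mounted at the origin on the work surface. World frame = base frame: x ahead of the robot, y to its left, z up, the work surface at z = 0. Lengths are in m, angles in rad, forces in N, time in s.
With the tool pointing down it reaches from about 0.425 to 0.925 m from the base axis. Payload 6.8 kg.
Tool frame: the origin (TCP) lies at the very end of the fingers, on their centre line; the grasp point (between the pads) lies 19 mm behind it; z points along the fingers, y is the direction in which the jaws open and shut (so a half turn about z gives the same grasp; the last joint's range is limited). The gripper opens to 85 mm and grips with 20 to 120 N. Pads are 22 mm wide; open, the fingers measure 114 mm over their backs; the gripper's body (76 mm by 85 mm) begins 54 mm behind the grasp point. The pads swing forward as they close: fully open they stand 13 mm farther back than shut.
Start: joints at [1.178, 0.477, 0.022, 1.555, -0.011, 1.109, -0.083], TCP at [0.19, -0.648, 0.231] pointing down, gripper open.
Joint ranges: [-2.96, 2.96], [-0.34, 2.1], [-1.41, 1.46], [0.24, 2.44], [-1.37, 4.51], [0.17, 1.92], [-2.96, 2.96]. Speed limits (rad/s): [2.39, 2.39, 3.14, 3.14, 3.14, 3.14, 3.14].

## Interface

Orientations are given as a unit quaternion [w, x, y, z].
In Python, from station import bot gives the robot as it stands.
- The arm moves only by the tool move_arm, never from a script. Its argument "commands" is text: rows parted by semicolons, each of 7 numbers parted by spaces: the opening, from 0 (shut) to 1 (fully open), then the shift along the tool's x, y, z in cm, then the turn, a rotation vector about the tool's x, y, z in degrees. In form: gripper tx ty tz rx ry rz; .... A call has 1 to 12 rows; each row shifts and turns the commanded pose from where the row before left it, along the tool's axes as they then stand; what a row does not reach is not made up. A row lasts 1/12 s, in which the tool goes at most 41.7 mm and 7.16 degrees, less where a joint would pass 70% of its speed; a pose out of reach is approached as far as the arm can. A call with a gripper value outside its range is refused whole. The fingers move at their own pace and stop on an object; "force" is the grip in N (left out, the last holds). Time passes only in rows, so rows that do not move let the fingers close. It gives the time, the measured TCP pose, the force and the opening at its end, in the units of the state.
- bot.get_obs(): the state, without advancing time (a new reading comes with each control period).
- bot.read_camera(name): name is "scene" or "top" or "wrist"; returns a dict with "img" (384x512x3 uint8, red, green, blue), "K" (3x3 intrinsics, pixels), "rvec" (rotation vector, rad) and "tvec" (3), from world to camera coordinates, as OpenCV has them; the wrist camera has in their place "hand_eye" (4x4, takes a point from camera to tool coordinates, whose origin is the TCP and whose axes are the flange's). Camera axes: x right, y down, z forward; pixel columns grow to the right and rows downward; lengths in m; the calibration is good to about 2 mm. A picture is of the moment at which its call begins: read the wrist's pose just before it. There is no depth.
- bot.hand_in(): hands the job in, once; it reports no verdict.
The state is a dict: "t": time; "q": joint angles; "joint_vel": joint speeds; "joint_torque": joint torques, N m; "eef_pos": TCP position; "tool_rot": TCP orientation; "contact_force": force on the tool from outside, world axes, zero at the start; "torque": the same for the moment, N m; "gripper_width": opening from 0.0 (shut) to 1.0 (fully open).
Only numpy, scipy, OpenCV 4.12 (cv2) and the standard library are available. Lean on these libraries where they do the work, as an engineer would, in place of code of your own. Each camera call takes 0.05 s, during which the arm holds its last target. There are 200 camera calls.

## Working session

There is one attempt and no reset: what is moved stays moved. The work goes in short steps, Python scripts to look and compute and a tool call to move; the robot and the scene stay as the last step left them, time stands still between calls to the robot, and variables do not carry over. Pictures are saved under pics/ and viewed, about 12 in all and at most 16, crops included, and the job is handed in when it is done.

Besides the shell and the picture viewer there is one more tool, called after "Call:" by a JSON object that holds its "op" and its "data", one argument or row to a line. move_arm: Moves the arm, as the interface text tells. Its arguments: {"type":"object","properties":{"commands":{"type":"string"},"force":{"type":"number"}},"required":["commands"]}

```bash
ls; mkdir -p pics; cat > h.py <<'E'
import numpy as np, cv2
from scipy.spatial.transform import Rotation as R
from station import bot
def cam(n):
    o=bot.get_obs(); c=bot.read_camera(n); c['o']=o
    if n=='wrist':
        H=np.array(c['hand_eye']); q=o['tool_rot']; T=np.eye(4)
        T[:3,:3]=R.from_quat([q[1],q[2],q[3],q[0]]).as_matrix(); T[:3,3]=o['eef_pos']
        W=T@H; c['C']=W[:3,3]; c['Rw']=W[:3,:3]
    else:
        M=cv2.Rodrigues(np.array(c['rvec'],float))[0]; c['Rw']=M.T; c['C']=-M.T@np.array(c['tvec'],float).ravel()
    return c
def ray(c,uv,z):
    d=c['Rw']@np.linalg.solve(np.array(c['K']),[uv[0],uv[1],1]); s=(z-c['C'][2])/d[2]
    return c['C']+s*d
def proj(c,p):
    x=np.array(c['K'])@(c['Rw'].T@(np.array(p)-c['C'])); return x[:2]/x[2]
def save(c,n): cv2.imwrite('pics/'+n,c['img'][:,:,::-1])
E
python3 - <<'E'
from h import *
for n in('top','scene','wrist'):
    c=cam(n); save(c,n+'0.png'); np.savez('pics/'+n+'0.npz',**{k:c[k] for k in('img','K','C','Rw')}); print(n,c['C'].round(3),c['Rw'][:,2].round(3),np.array(c['K'])[0,0])
o=bot.get_obs()
for k in o: print(k,np.round(o[k],3))
a=[cv2.imread(f'pics/{n}0.png') for n in('top','scene')]
print(R.from_quat(np.roll(o['tool_rot'],-1)).as_matrix().round(3))
E
```

```text
pics
top [ 0.347 -0.014  1.194] [ 0.191 -0.002 -0.982] 376.21067376258594
scene [0.982 0.349 0.983] [-0.41  -0.364 -0.836] 398.82174951760925
wrist [ 0.258 -0.628  0.372] [-0.27  -0.077 -0.96 ] 306.36677286633125
t 0.15
q [ 1.178  0.478  0.022  1.556 -0.012  1.109 -0.083]
joint_vel [-0.003 -0.003  0.001 -0.004  0.001 -0.002  0.001]
joint_torque [ 3.0000e-03 -5.9692e+01  1.6100e+00 -2.8149e+01  1.3000e-02  7.0000e-03
 -0.0000e+00]
eef_pos [ 0.19  -0.647  0.231]
tool_rot [-0.001  0.99   0.142 -0.   ]
contact_force [-1.129  0.258  0.143]
torque [ 0.049  0.057 -0.012]
gripper_width 1.002
[[ 0.96   0.281 -0.   ]
 [ 0.281 -0.96   0.001]
 [-0.    -0.001 -1.   ]]
```

View pics/top0.png

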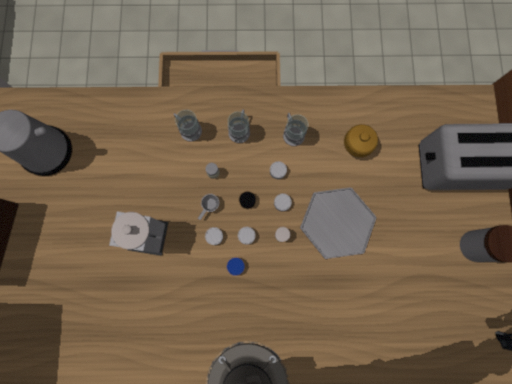

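View pics/scene0.png

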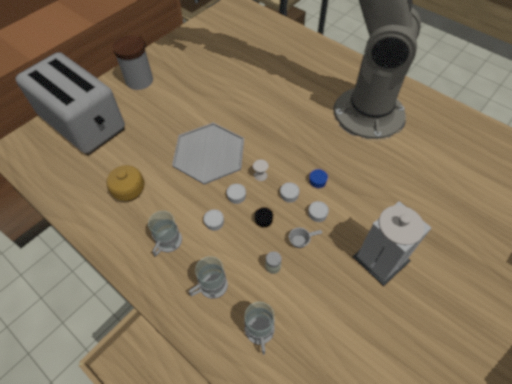

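Top view: dispenser with lid at about (132,232), tray (339,223), four tins at (214,236), (247,236), (283,202), (279,170). The egg cup is at (283,235), salt cellar (212,170), strainer (210,203), and black and blue decoys at (247,200) and (236,267). Now I'll measure these across the two views.

```bash
python3 - <<'E'
from h import *
C={n:dict(np.load(f'pics/{n}0.npz')) for n in('top','scene')}
seeds=dict(a=(214,236),b=(247,236),c=(283,202),d=(279,170),egg=(283,235))
P={}
for n,c in C.items():
    hsv=cv2.cvtColor(c['img'],cv2.COLOR_RGB2HSV)
    m=((hsv[...,1]<60)&(hsv[...,2]>150)).astype(np.uint8)
    N,L,S,ce=cv2.connectedComponentsWithStats(m)
    print(n)
    for i in range(1,N):
        if 60<S[i,4]<3000 :
            p=ray(c,ce[i],.026); print(ce[i].round(1),S[i,4],S[i,2:4],p[:2].round(4),ray(c,ce[i],.192)[:2].round(4))
c=C['top']
# tray: grey hexagon ; decoys
for uv,z in (((339,223),.01),((247,200),.026),((236,267),.026),((210,203),.03),((212,168),.058)): print(uv,ray(c,uv,z).round(3))
big=[]
for n,b in(('top',(105,200,170,262)),('scene',(345,195,435,290))):
    i=C[n]['img'][b[1]:b[3],b[0]:b[2],::-1]; big.append(cv2.resize(i,(400,400),interpolation=cv2.INTER_CUBIC))
cv2.imwrite('pics/disp.png',np.hstack(big))
E
```

```text
top
[283.5 200.7] 73 [12 12] [ 0.5426 -0.1179] [ 0.5148 -0.1031]
[128.  230.2] 959 [38 37] [0.4537 0.3663] [0.4385 0.3122]
[213.2 235.9] 161 [15 16] [0.4339 0.102 ] [0.4215 0.0855]
[245.8 235.2] 147 [14 14] [0.4353 0.0015] [ 0.4228 -0.0006]
[281.9 233.8] 137 [13 13] [ 0.4386 -0.1104] [ 0.4256 -0.0967]
scene
[311.1  12.6] 366 [21 32] [-0.304  -0.4696] [-0.0809 -0.3277]
[345.6  25.1] 1395 [43 53] [-0.3235 -0.3154] [-0.097  -0.2002]
[430.1  30.6] 102 [20 11] [-0.5058 -0.0446] [-0.2477  0.0236]
[423.7  45.3] 267 [22 29] [-0.4079 -0.0204] [-0.1669  0.0437]
[453.9  41.1] 158 [23 13] [-0.5045  0.0545] [-0.2467  0.1055]
[447.2  64.3] 1808 [83 42] [-0.3641  0.096 ] [-0.1306  0.1398]
[499.   60.4] 118 [23 13] [-0.5054  0.2296] [-0.2474  0.2503]
[482.2  85.4] 1123 [53 48] [-0.3396  0.2385] [-0.1103  0.2576]
[500.8 103.4] 797 [31 51] [-0.2953  0.322 ] [-0.0738  0.3266]
[445.2  87.2] 328 [28 21] [-0.2482  0.1455] [-0.0349  0.1807]
[260.7 164.9] 151 [16 13] [ 0.4227 -0.1212] [ 0.5197 -0.0397]
[236.2 190.5] 223 [18 16] [ 0.5392 -0.1147] [ 0.616  -0.0343]
[290.1 189.3] 222 [18 16] [0.4349 0.0006] [0
[... 646 characters left out ...]
8 45] [ 1.0378 -0.2225] [ 1.028  -0.1234]
[ 15.7 299.6] 1068 [39 47] [ 1.1293 -0.3093] [ 1.1036 -0.1952]
[109.9 297.6] 340 [26 26] [ 0.9749 -0.1378] [ 0.976  -0.0534]
[ 87.4 319.9] 1107 [46 49] [ 1.0439 -0.1346] [ 1.0331 -0.0508]
[ 34.3 324.8] 1297 [50 51] [ 1.1333 -0.2207] [ 1.1069 -0.1219]
[ 56.6 351.7] 1448 [51 55] [ 1.1337 -0.1286] [ 1.1073 -0.0458]
[  7.7 347. ] 343 [25 34] [ 1.2014 -0.2229] [ 1.1633 -0.1237]
[ 73.8 374.4] 517 [39 32] [ 1.1363 -0.0584] [1.1094 0.0122]
[ 29.3 375.3] 442 [37 25] [ 1.2019 -0.1318] [ 1.1637 -0.0485]
(339, 223) [ 0.473 -0.293  0.01 ]
(247, 200) [ 0.546 -0.003  0.026]
(236, 267) [0.339 0.032 0.026]
(210, 203) [0.536 0.113 0.03 ]
(212, 168) [0.642 0.105 0.058]
```

View pics/disp.png

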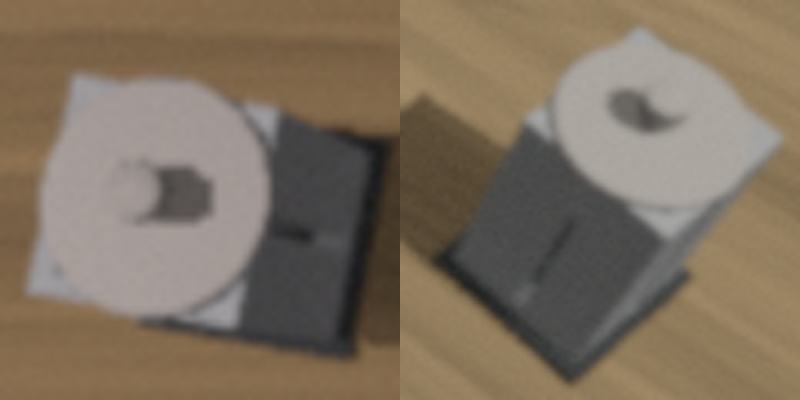

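Left crop: the lid disc lies roughly centred on the tower, with the knob at (135,190) leaning out from the camera. Tower yaw is about -10°. Four tins agree across the views. Next I'll fit the lid and tray, and align the tool with the world axes while moving toward the dispenser.

```bash
python3 - <<'E'
from h import *
for n,s,z in(('top',(128,230),.192),('scene',(403,224),.192)):
    c=dict(np.load(f'pics/{n}0.npz')); hsv=cv2.cvtColor(c['img'],cv2.COLOR_RGB2HSV)
    m=((hsv[...,1]<50)&(hsv[...,2]>165)).astype(np.uint8)
    m[:, :]*=1
    k=[q for q in cv2.findContours(m,cv2.RETR_EXTERNAL,cv2.CHAIN_APPROX_NONE)[0] if cv2.pointPolygonTest(q,s,True)>-8 and len(q)>30]
    for q in k:
        h=np.array([ray(c,p[0],z)[:2]*1000 for p in q],np.float32)
        print(n,len(q),cv2.minEnclosingCircle(h),cv2.fitEllipse(cv2.convexHull(h)))
c=dict(np.load('pics/top0.npz'))
for u,v in((75,72),(280,105),(25,293),(238,328)): print(ray(c,(105+u*65/400-.5,200+v*62/400-.5),.186).round(4))
print('tray corners',[ray(c,p,.01)[:2].round(3) for p in((320,191),(358,190),(375,219),(364,256),(325,259),(303,225))])
print('glass rims',[ray(c,p,.105)[:2].round(3) for p in((188,119),(238,122),(297,124))], 'egg',ray(c,(282.5,234),.05)[:2])
E
```

```text
top 101 ((427.27288818359375, 326.40338134765625), 37.44685745239258) ((425.5640563964844, 327.8154296875), (43.853790283203125, 72.5279312133789), 124.33931732177734)
scene 110 ((438.44781494140625, 309.62628173828125), 48.6462287902832) ((438.958984375, 309.2972412109375), (93.93896484375, 95.59233856201172), 155.77206420898438)
[0.4919 0.3477 0.186 ]
[0.4773 0.2571 0.186 ]
[0.4003 0.3637 0.186 ]
[0.3854 0.2712 0.186 ]
tray corners [array([ 0.576, -0.237]), array([ 0.578, -0.359]), array([ 0.484, -0.407]), array([ 0.369, -0.365]), array([ 0.361, -0.243]), array([ 0.467, -0.179])]
glass rims [array([0.785, 0.176]), array([0.774, 0.023]), array([ 0.766, -0.158])] egg [ 0.43628546 -0.11012972]
```

Call:
{"op": "move_arm", "data": {
  "commands": "1 0 0 -3 0 0 5.5; 1 0 0 -3 0 0 5.5; 1 0 0 -3 0 0 5.3; 1 0 0 -3 0 0 0; 1 2 -4 0 0 0 0; 1 2 -4 0 0 0 0; 1 2 -4 0 0 0 0; 1 2 -4 0 0 0 0; 1 2 -4 0 0 0 0; 1 2 -4 0 0 0 0; 1 2 -4 0 0 0 0; 1 2 -4 0 0 0 0"
}}

```text
t: 1.15
eef_pos: [0.3389, -0.3476, 0.3512]
tool_rot: [0.0, 1.0, 0.0, -0.0]
contact_force: [1.8, -0.1, 0.3]
gripper_width: 0.996
```

Call:
{"op": "move_arm", "data": {
  "commands": "1 1 -4 0 0 0 0; 1 1 -4 0 0 0 0; 1 1 -4 0 0 0 0; 1 1 -4 0 0 0 0; 1 1 -4 0 0 0 0; 1 1 -4 0 0 0 0; 1 1 -4 0 0 0 0; 1 1 -4 0 0 0 0; 1 1 -4 0 0 0 0; 1 1 -4 0 0 0 0; 1 0 -4 0 0 0 0; 1 0 -4 0 0 0 0"
}}

```text
t: 2.15
eef_pos: [0.4383, 0.1323, 0.3513]
tool_rot: [-0.0, 1.0, -0.0, 0.0]
contact_force: [1.4, 0.6, -0.7]
gripper_width: 1.004
```

Call:
{"op": "move_arm", "data": {
  "commands": "1 0 -4 0 0 0 0; 1 0 -4 0 0 0 0; 1 0 -4 0 0 0 0; 1 0 -4 0 0 0 0; 1 0 -2 0 0 0 0; 1 0 0 0 0 0 0; 1 0 0 0 0 0 0; 1 0 0 0 0 0 0"
}}

```text
t: 2.82
eef_pos: [0.4387, 0.3092, 0.3509]
tool_rot: [0.001, 1.0, -0.0, -0.0]
contact_force: [0.5, -0.2, 1.3]
gripper_width: 0.998
```

```bash
python3 - <<'E'
from h import *
c=cam('wrist'); save(c,'w1.png'); print(c['o']['eef_pos'],c['C'],c['Rw'][:,2])
np.savez('pics/w1.npz',**{k:c[k] for k in('img','K','C','Rw')})
print(proj(c,(.439,.311,.192)),proj(c,(.439,.311,.22)))
E
```

```text
[0.43868796 0.30923815 0.35088251] [0.5104556  0.30868196 0.4928744 ] [-0.28079955 -0.00135906 -0.95976547]
[256.50609482 177.73230541] [256.28752974 184.77158808]
```

View pics/w1.png

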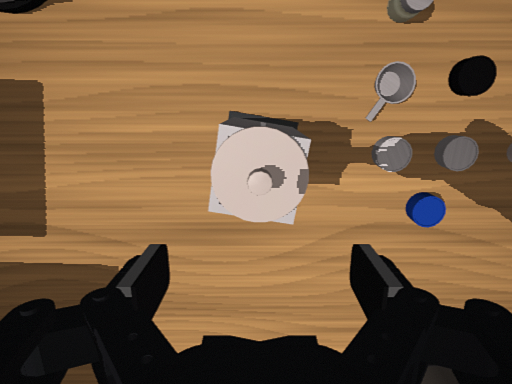

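Wrist view: lid at about (260,174), knob top (260,182), and the tower's rim corners visible around it.

```bash
python3 - <<'E'
from h import *
c=dict(np.load('pics/w1.npz')); im=c['img']; hsv=cv2.cvtColor(im,cv2.COLOR_RGB2HSV)
m=((hsv[...,2]>150)&(hsv[...,1]>12)&(hsv[...,1]<60)).astype(np.uint8); m[:,:190]=0;m[:,330:]=0;m[:110]=0;m[235:]=0
m=cv2.morphologyEx(m,cv2.MORPH_OPEN,np.ones((5,5),np.uint8))
q=max(cv2.findContours(m,0,1)[0],key=cv2.contourArea)
h=np.array([ray(c,p[0],.192)[:2]*1000 for p in q],np.float32); print('lid',cv2.minEnclosingCircle(h),cv2.fitEllipse(cv2.convexHull(h)))
print('knob',ray(c,(259.5,182),.22))
P=np.array([ray(c,p,.186)[:2] for p in((219,123),(311,139),(294,224),(209,210))]);print(P.round(4),P.mean(0),np.linalg.norm(np.diff(P,axis=0),axis=1))
E
```

```text
lid ((440.02752685546875, 309.2373962402344), 50.32658386230469) ((440.5981140136719, 308.4623107910156), (98.03279876708984, 98.97161865234375), 146.17259216308594)
knob [0.44162869 0.30804493 0.22      ]
[[0.4925 0.3476]
 [0.477  0.2569]
 [0.3865 0.2708]
 [0.4025 0.3615]] [0.43962521 0.30920371] [0.09201405 0.09157705 0.09202831]
```

Call:
{"op": "move_arm", "data": {
  "commands": "0.6 0.2 0.05 3 0 0 0; 0.6 0 0 4 0 0 0; 0.6 0 0 4 0 0 0; 0.6 0 0 3 0 0 0; 0.6 0 0 1.3 0 0 0; 0.6 0 0 0 0 0 0; 0 0 0 0 0 0 0; 0 0 0 0 0 0 0; 0 0 0 0 0 0 0; 0 0 0 0 0 0 0; 0 0 0 0 0 0 0; 0 0 0 0 0 0 0",
  "force": 28
}}

```text
t: 3.87
eef_pos: [0.4418, 0.3108, 0.2007]
tool_rot: [-0.001, 1.0, -0.0, 0.002]
contact_force: [-0.2, -1.5, 7.7]
gripper_width: 0.27
```

Call:
{"op": "move_arm", "data": {
  "commands": "0 0 0 0 0 0 0; 0 0 0 0 0 0 0; 0 0 0 -0.5 0 0 0; 0 0 0 -1 0 0 0; 0 0 0 -2 0 0 0; 0 0 0 -3 0 0 0; 0 0 0 -3 0 0 0; 0 0 0 0 0 0 0; 0 0 0 0 0 0 0"
}}

```text
t: 4.62
eef_pos: [0.4411, 0.3108, 0.2959]
tool_rot: [-0.001, 1.0, 0.0, 0.002]
contact_force: [-0.8, 0.0, -2.3]
gripper_width: 0.27
```

```bash
python3 - <<'E'
from h import *
c=cam('wrist'); save(c,'w2.png'); o=bot.get_obs(); print(o['eef_pos'],o['contact_force'],o['gripper_width'])
s=cam('scene'); cv2.imwrite('pics/s2.png',np.hstack([c['img'][:,:,::-1][:, 60:460],cv2.resize(s['img'][130:330,300:500,::-1],(384,384))]))
E
```

```text
[0.44047358 0.30990041 0.29409819] [ 0.3322811   0.31850755 -1.23959507] 0.27071740091353175
```

View pics/s2.png

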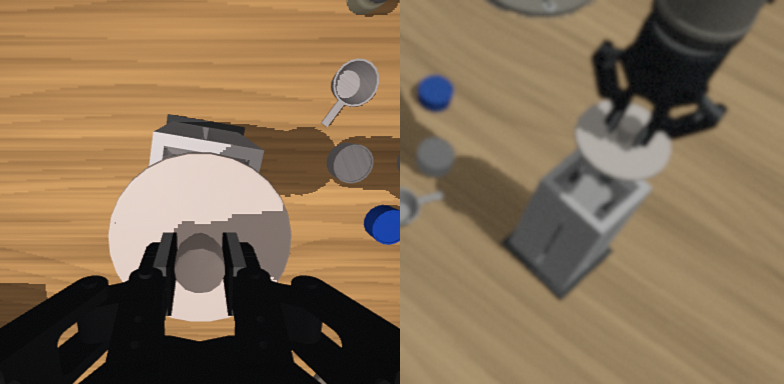

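Lid is held and level, and the mouth is open. Moving it to the tray.

Call:
{"op": "move_arm", "data": {
  "commands": "0 0.2 3.8 0 0 0 0; 0 0.2 4 0 0 0 0; 0 0.2 4 0 0 0 0; 0 0.2 4 0 0 0 0; 0 0.2 4 0 0 0 0; 0 0.2 4 0 0 0 0; 0 0.2 4 0 0 0 0; 0 0.2 4 0 0 0 0; 0 0.2 4 0 0 0 0; 0 0.2 4 0 0 0 0; 0 0.2 4 0 0 0 0; 0 0.2 4 0 0 0 0"
}}

```text
t: 5.72
eef_pos: [0.4633, -0.1699, 0.2921]
tool_rot: [-0.0, 1.0, 0.0, -0.001]
contact_force: [1.3, 0.3, -1.3]
gripper_width: 0.271
```

Call:
{"op": "move_arm", "data": {
  "commands": "0 0.2 4 0 0 0 0; 0 0.2 4 2 0 0 0; 0 0.2 3 4 0 0 0; 0 0.2 2 4 0 0 0; 0 0 0 4 0 0 0; 0 0 0 4 0 0 0; 0 0 0 4 0 0 0; 0 0 0 2.5 0 0 0; 0 0 0 1 0 0 0; 0 0 0 0 0 0 0; 0 0 0 0 0 0 0; 0 0 0 0 0 0 0"
}}

```text
t: 6.72
eef_pos: [0.4733, -0.2894, 0.0508]
tool_rot: [0.001, 1.0, 0.0, 0.001]
contact_force: [0.0, 0.8, -1.2]
gripper_width: 0.27
```

Call:
{"op": "move_arm", "data": {
  "commands": "0 0 0.4 1 0 0 0; 0 0 0.4 1 0 0 0; 0 0 0 0.6 0 0 0; 0 0 0 0.3 0 0 0; 0 0 0 0.2 0 0 0; 0 0 0 0.1 0 0 0; 0 0 0 0.1 0 0 0; 0 0 0 0 0 0 0; 0 0 0 0 0 0 0"
}}

```text
t: 7.47
eef_pos: [0.4715, -0.2969, 0.0177]
tool_rot: [0.0, 1.0, 0.0, -0.001]
contact_force: [-6.6, 2.4, 15.5]
gripper_width: 0.269
```

Call:
{"op": "move_arm", "data": {
  "commands": "0 0 0 -0.1 0 0 0; 0.6 0 0 0 0 0 0; 0.6 0 0 0 0 0 0; 0.6 0 0 0 0 0 0; 0.6 0 0 -2 0 0 0; 0.6 0 0 -4 0 0 0; 0.6 0 0 -4 0 0 0; 1 0 0 -4 0 0 0; 1 0 0 -4 0 0 0; 1 -0.5 -4 0 0 0 0; 1 -0.5 -4 0 0 0 0; 1 -0.5 -4 0 0 0 0"
}}

```text
t: 8.47
eef_pos: [0.4571, -0.1761, 0.198]
tool_rot: [0.0, 1.0, -0.001, 0.001]
contact_force: [0.8, 1.2, 0.2]
gripper_width: 1.001
```

```bash
cat > look.py <<'E'
from h import *
import sys
c=cam('top'); s=cam('scene')
tag=sys.argv[1]; save(c,f't_{tag}.png'); save(s,f's_{tag}.png')
o=bot.get_obs(); print('tcp',o['eef_pos'].round(4) if hasattr(o['eef_pos'],'round') else o['eef_pos'],o['t'])
for n,k in(('top',c),('scene',s)):
    hsv=cv2.cvtColor(k['img'],cv2.COLOR_RGB2HSV)
    m=((hsv[...,1]<60)&(hsv[...,2]>130)).astype(np.uint8)
    N,L,S,ce=cv2.connectedComponentsWithStats(m)
    for i in range(1,N):
        p=ray(k,ce[i],.026)
        if 60<S[i,4]<3000 and .38<p[0]<.72 and -.4<p[1]<.18: print(n,ce[i].round(0),S[i,4],S[i,2:4],p[:2].round(4))
E
python3 look.py 3
```

```text
tcp [ 0.4567 -0.1703  0.1975] 8.5667
top [278. 169.] 210 [17 16] [ 0.6462 -0.1022]
top [282. 201.] 224 [17 17] [ 0.5412 -0.1135]
top [213. 236.] 246 [17 18] [0.4349 0.1026]
top [246. 235.] 243 [17 18] [0.4358 0.0013]
top [282. 234.] 179 [15 15] [ 0.4381 -0.1106]
scene [209. 156.] 2346 [72 60] [ 0.4982 -0.2637]
scene [261. 169.] 236 [17 22] [ 0.4331 -0.1119]
scene [236. 191.] 267 [21 17] [ 0.5409 -0.1134]
scene [290. 190.] 264 [20 19] [0.4371 0.0021]
scene [319. 209.] 280 [20 18] [0.4355 0.1028]
scene [214. 218.] 306 [21 21] [ 0.6469 -0.1012]
scene [310. 233.] 101 [30 20] [0.5124 0.1279]
scene [298. 240.] 92 [13 10] [0.5496 0.117 ]
scene [274. 257.] 161 [15 14] [0.6304 0.0997]
```

Call:
{"op": "move_arm", "data": {
  "commands": "1 -0.5 -4 0 0 0 0; 1 -0.5 -4 0 0 0 0; 1 -0.5 -4 0 0 0 0; 1 -0.5 -4 0 0 0 0; 1 0 -1.2 0 0 0 0; 1 0 0 0 0 0 0; 1 0 0 0 0 0 0"
}}

```text
t: 9.15
eef_pos: [0.4371, -0.0048, 0.1971]
tool_rot: [0.0, 1.0, 0.001, 0.0]
contact_force: [0.7, -1.1, -0.0]
gripper_width: 1.0
```

```bash
cat > wt.py <<'E'
from h import *
import sys
# wrist look: x y of the expected tin; fits the rim of its top face
x,y,z=map(float,sys.argv[1:4])
c=cam('wrist'); save(c,'w_'+sys.argv[4]+'.png'); t=np.array(c['o']['eef_pos'])
u=proj(c,(x,y,z)); r=1.8*abs(proj(c,(x,y+.027,z))-u).max()
hsv=cv2.cvtColor(c['img'],cv2.COLOR_RGB2HSV)
m=(hsv[...,1]<45).astype(np.uint8)
if len(sys.argv)>5: m&=(hsv[...,2]>int(sys.argv[5]))
M=np.zeros_like(m); cv2.circle(M,tuple(int(v) for v in u),int(r),1,-1); m&=M
m=cv2.morphologyEx(m,cv2.MORPH_OPEN,np.ones((5,5),np.uint8))
q=max(cv2.findContours(m,0,1)[0],key=cv2.contourArea)
h=np.array([ray(c,p[0],z)[:2] for p in cv2.convexHull(q)],np.float32)
cc,rr=cv2.minEnclosingCircle(h*1000); print('tcp',t.round(4),'expect px',u.round(),'circle',np.round(cc,1),round(rr,1))
e=cv2.fitEllipse(h*1000); print('ell',np.round(e[0],1),np.round(e[1],1),'px box',cv2.boundingRect(q))
E
python3 wt.py .4355 .0015 .026 B
```

```text
tcp [ 0.4371 -0.0048  0.1971] expect px [252. 177.] circle [4.386e+02 1.000e-01] 27.8
ell [ 4.383e+02 -3.000e-01] [52.9 55.5] px box (229, 148, 51, 52)
```

View pics/w_B.png

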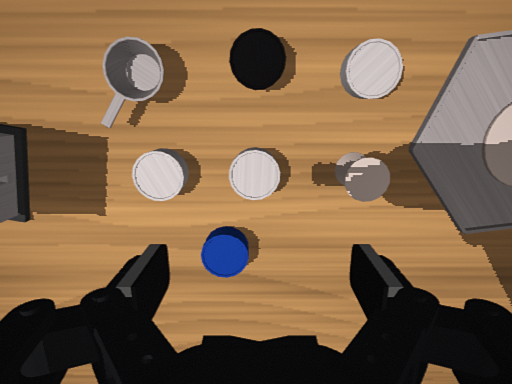

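Wrist view: tin B at (254,174), neighbours clear. Descending on B.

Call:
{"op": "move_arm", "data": {
  "commands": "1 0 -0.5 3 0 0 0; 1 0 0 3 0 0 0; 1 0 0 3 0 0 0; 1 0 0 3 0 0 0; 1 0 0 3 0 0 0; 1 0 0 2.5 0 0 0; 1 0 0 0.8 0 0 0; 1 0 0 0 0 0 0; 1 0 0 0 0 0 0",
  "force": 30
}}

```text
t: 9.95
eef_pos: [0.4373, -0.0007, 0.0144]
tool_rot: [0.0, 1.0, -0.001, -0.0]
contact_force: [0.8, -0.3, 0.9]
gripper_width: 1.001
```

Call:
{"op": "move_arm", "data": {
  "commands": "1 0 0 0.4 0 0 0; 1 0 0 0 0 0 0; 0.4 0 0 0 0 0 0; 0.4 0 0 0 0 0 0; 0.4 0 0 0 0 0 0; 0.4 0 0 0 0 0 0; 0.4 0 0 0 0 0 0"
}}

```text
t: 10.53
eef_pos: [0.4374, 0.0, 0.011]
tool_rot: [0.0, 1.0, 0.0, 0.001]
contact_force: [-2.7, -0.7, 10.2]
gripper_width: 0.619
```

```bash
python3 - <<'E'
from h import *
o=bot.get_obs()
c=cam('wrist'); save(c,'w_B2.png'); s=cam('scene'); 
print(o['eef_pos'],o['gripper_width'],o['contact_force'],proj(c,(o['eef_pos'][0],o['eef_pos'][1],.026)))
cv2.imwrite('pics/v.png',np.hstack([c['img'][:,60:460,::-1],cv2.resize(s['img'][140:240,240:340,::-1],(384,384))]))
E
```

```text
[4.37398602e-01 1.21045058e-05 1.10107233e-02] 0.6186183720479391 [-2.6749492  -0.72923002 10.19309363] [257.58954064 265.10768618]
```

View pics/v.png

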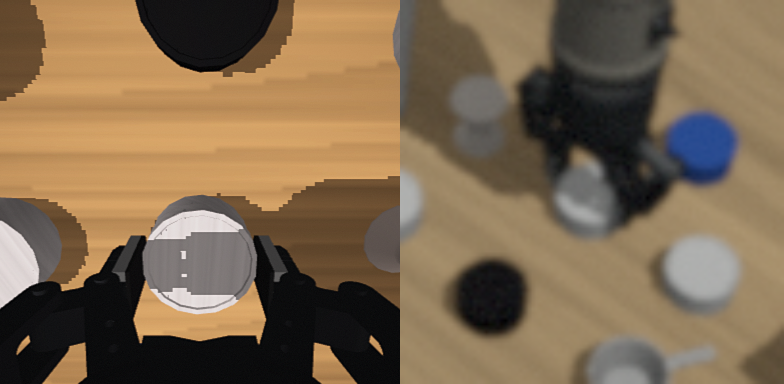

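```bash
python3 wt.py .4385 0 .026 B3; python3 wt.py .4385 0 .026 B4 185
```

```text
tcp [ 0.4374 -0.      0.011 ] expect px [257. 263.] circle [441.3  -0.6] 30.1
ell [440.8  -0.8] [54.2 60. ] px box (200, 195, 118, 119)
tcp [ 0.4374 -0.      0.011 ] expect px [258. 263.] circle [456.1  -0.7] 17.4
ell [ 4.567e+02 -2.000e-01] [14.6 35.8] px box (220, 211, 79, 28)
```

Call:
{"op": "move_arm", "data": {
  "commands": "0.4 0 0 -1 0 0 0; 0.4 0 0 -3 0 0 0; 0.4 0 0 -3 0 0 0; 0.4 0 0 -3 0 0 0; 0.4 0 0 -3 0 0 0; 0.4 0 0 -3 0 0 0; 0.4 0 0 -3 0 0 0; 0.4 0 0 -3 0 0 0; 0.4 0 0 -2 0 0 0; 0.4 0 -2 0 0 0 0; 0.4 0 -4 0 0 0 0; 0.4 0 -4 0 0 0 0"
}}

```text
t: 11.73
eef_pos: [0.4367, 0.1, 0.2513]
tool_rot: [0.0, 1.0, -0.002, 0.001]
contact_force: [0.5, 0.3, -1.6]
gripper_width: 0.619
```

Call:
{"op": "move_arm", "data": {
  "commands": "0.4 0 -4 0 0 0 0; 0.4 0 -4 0 0 0 0; 0.4 0 -4 0 0 0 0; 0.4 0 -4 0 0 0 0; 0.4 0 -3 0 0 0 0; 0.4 0 -1.9 0 0 0 0; 0.4 0 0 0 0 0 0; 0.4 0 0 0 0 0 0; 0.4 0 0 0 0 0 0"
}}

```text
t: 12.48
eef_pos: [0.4367, 0.3079, 0.2501]
tool_rot: [0.001, 1.0, -0.0, -0.0]
contact_force: [0.9, -0.8, -1.3]
gripper_width: 0.617
```

```bash
python3 - <<'E'
from h import *
c=cam('wrist'); save(c,'w4.png'); o=c['o']; print(o['eef_pos'],o['gripper_width'],o['contact_force'])
cv2.imwrite('pics/w4b.png',c['img'][:,60:460,::-1])
E
```

```text
[0.43669298 0.30791289 0.25014478] 0.6171685905812863 [ 0.930783   -0.81581584 -1.29434096]
```

View pics/w4b.png

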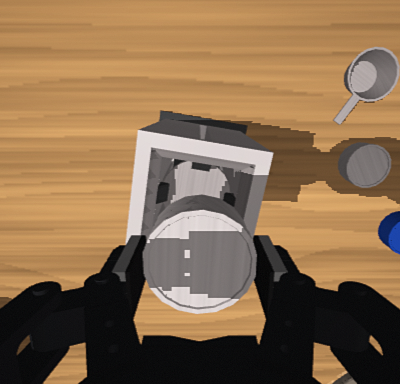

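Tin is held centred over the mouth. I see a small, consistent y bias in the hand-eye calibration, about 1.3 mm, and I'm correcting for it as I lower.

Call:
{"op": "move_arm", "data": {
  "commands": "0.4 0.1 -0.26 1 0 0 0; 0.4 0 0 2 0 0 0; 0.4 0 0 2 0 0 0; 0.4 0 0 0.8 0 0 0; 0.4 0 0 0.3 0 0 0; 0.4 0 0 0.2 0 0 0; 0.4 0 0 0.1 0 0 0; 0.4 0 0 0 0 0 0; 0.4 0 0 0 0 0 0"
}}

```text
t: 13.28
eef_pos: [0.4383, 0.312, 0.187]
tool_rot: [-0.0, 1.0, 0.0, 0.001]
contact_force: [-0.7, 0.5, -0.3]
gripper_width: 0.617
```

Call:
{"op": "move_arm", "data": {
  "commands": "0.4 0 0.1 0.1 0 0 0; 0.4 0 0 0.1 0 0 0; 0.4 0 0 0 0 0 0; 0.4 0 0 0 0 0 0"
}}

```text
t: 13.62
eef_pos: [0.4383, 0.3107, 0.1844]
tool_rot: [-0.0, 1.0, -0.0, 0.0]
contact_force: [1.5, -0.4, 0.2]
gripper_width: 0.618
```

Release, rise and shut the fingers.

Call:
{"op": "move_arm", "data": {
  "commands": "0.8 0 0 0 0 0 0; 0.8 0 0 0 0 0 0; 0.8 0 0 0 0 0 0; 0.9 0 0 -2 0 0 0; 0.9 0 0 -3 0 0 0; 0.9 0 0 -3 0 0 0; 0 0 0 0 0 0 0; 0 0 0 0 0 0 0; 0 0 0 0 0 0 0; 0 0 0 0 0 0 0; 0 0 0 0 0 0 0"
}}

```text
t: 14.53
eef_pos: [0.4373, 0.3101, 0.2629]
tool_rot: [0.001, 1.0, 0.0, -0.001]
contact_force: [-0.3, -0.1, 0.5]
gripper_width: 0.193
```

```bash
python3 wt.py .44 .309 .199 M1; python3 - <<'E'
from h import *
c=cam('scene'); o=c['o']; print(o['eef_pos'],o['gripper_width'])
a=cv2.imread('pics/w_M1.png')[:,60:460]; cv2.imwrite('pics/v2.png',np.hstack([a,cv2.resize(c['img'][180:300,340:460,::-1],(384,384))]))
E
```

```text
tcp [0.4373 0.3101 0.2629] expect px [260. 205.] circle [437.2 309.4] 50.6
ell [437.  309.6] [ 94.5 102.6] px box (194, 138, 130, 129)
[0.43741405 0.31020027 0.26307649] 0.09948658447434813
```

View pics/v2.png

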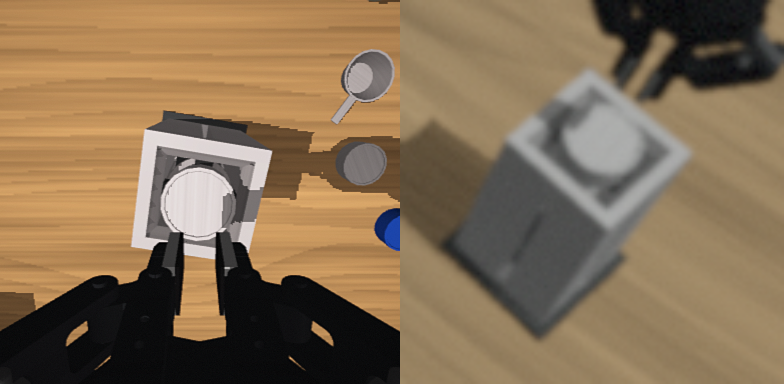

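The tin rests level and centred in the mouth. Pushing with the fingers shut.

Call:
{"op": "move_arm", "data": {
  "commands": "0 0.1 0 2 0 0 0; 0 0 0 2 0 0 0; 0 0 0 1.3 0 0 0; 0 0 0 0.5 0 0 0; 0 0 0 0.5 0 0 0; 0 0 0 0.5 0 0 0; 0 0 0 0.5 0 0 0; 0 0 0 0.5 0 0 0; 0 0 0 0.5 0 0 0; 0 0 0 0 0 0 0"
}}

```text
t: 15.47
eef_pos: [0.4391, 0.311, 0.1813]
tool_rot: [-0.0, 1.0, 0.0, 0.0]
contact_force: [-0.0, -0.4, 0.8]
gripper_width: 0.005
```

Call:
{"op": "move_arm", "data": {
  "commands": "0 0 0 0.4 0 0 0; 0 0 0 0.4 0 0 0; 0 0 0 0.3 0 0 0; 0 0 0 0 0 0 0"
}}

```text
t: 15.8
eef_pos: [0.4391, 0.3109, 0.1704]
tool_rot: [-0.0, 1.0, 0.0, 0.0]
contact_force: [-0.5, -0.5, 0.4]
gripper_width: -0.002
```

```bash
python3 - <<'E'
from h import *
c=cam('scene'); w=cam('wrist');o=c['o']; print(o['eef_pos'],o['gripper_width'],o['contact_force'])
cv2.imwrite('pics/v3.png',np.hstack([w['img'][:,60:460,::-1],cv2.resize(c['img'][180:300,340:460,::-1],(384,384),interpolation=cv2.INTER_CUBIC)]))
E
```

```text
[0.43907423 0.31086768 0.17043772] -0.0016340164360414862 [-0.48752108 -0.46001074  0.39794104]
```

View pics/v3.png

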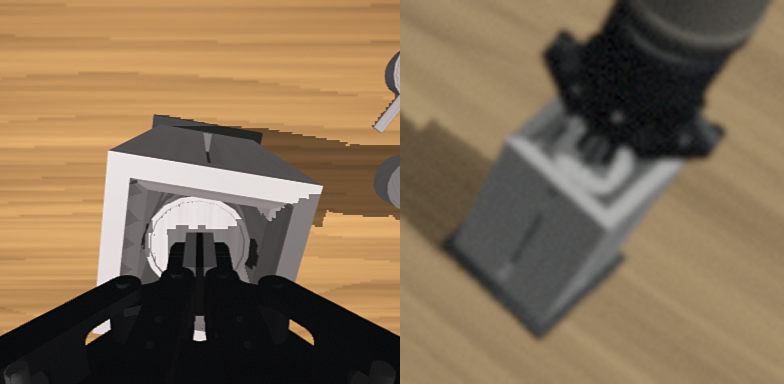

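By apparent size, the tin's top has gone from about z .195 to about .160, so it has probably just been caught. I'll push 8 mm further and watch the force.

Call:
{"op": "move_arm", "data": {
  "commands": "0 0 0 0.4 0 0 0; 0 0 0 0.4 0 0 0; 0 0 0 0 0 0 0; 0 0 0 0 0 0 0"
}}

```text
t: 16.23
eef_pos: [0.439, 0.3108, 0.1622]
tool_rot: [-0.0, 1.0, 0.0, 0.0]
contact_force: [-0.3, -0.9, -0.1]
gripper_width: -0.003
```

Call:
{"op": "move_arm", "data": {
  "commands": "0 0 0 0.3 0 0 0; 0 0 0 0.3 0 0 0; 0 0 0 0.2 0 0 0; 0 0 0 0 0 0 0; 0 0 0 0 0 0 0"
}}

```text
t: 16.65
eef_pos: [0.439, 0.3108, 0.1542]
tool_rot: [-0.0, 1.0, 0.0, 0.0]
contact_force: [-0.2, 0.2, 4.6]
gripper_width: -0.001
```

4.6 N at z .154, which matches the spring, so the tin is below the catches. Retreating to tin A.

Call:
{"op": "move_arm", "data": {
  "commands": "0 0 0 -3 0 0 0; 0 0 0 -3 0 0 0; 1 0 2 -1.5 0 0 0; 1 0 4 0 0 0 0; 1 0 4 0 0 0 0; 1 0 4 0 0 0 0; 1 0 4 0 0 0 0; 1 0 3 0 0 0 0; 1 0 0 0 0 0 0; 1 0 0 0 0 0 0"
}}

```text
t: 17.48
eef_pos: [0.4386, 0.0986, 0.2287]
tool_rot: [0.0, 1.0, -0.002, -0.0]
contact_force: [0.1, 0.5, 0.6]
gripper_width: 0.997
```

```bash
python3 look.py 4 | grep -v 'scene.*0.[56]...  *0.1'; python3 wt.py .435 .102 .026 A
```

```text
tcp [0.4387 0.1015 0.2291] 17.5833
top [278. 169.] 208 [17 16] [ 0.6464 -0.1019]
top [282. 201.] 221 [17 17] [ 0.541  -0.1133]
top [341. 226.] 1305 [54 62] [ 0.4616 -0.2945]
scene [202. 152.] 2400 [58 60] [ 0.5037 -0.2908]
scene [236. 191.] 268 [20 17] [ 0.5411 -0.1136]
scene [319. 209.] 288 [20 20] [0.436  0.1031]
scene [213. 218.] 303 [21 18] [ 0.6469 -0.1019]
tcp [0.4387 0.1015 0.2291] expect px [258. 172.] circle [437.2 101.1] 27.6
ell [437.1 101. ] [53.  55.3] px box (236, 147, 47, 47)
```

Call:
{"op": "move_arm", "data": {
  "commands": "1 -0.3 -0.1 3 0 0 0; 1 0 0 3 0 0 0; 1 0 0 3 0 0 0; 1 0 0 3 0 0 0; 1 0 0 3 0 0 0; 1 0 0 3 0 0 0; 1 0 0 2 0 0 0; 1 0 0 1 0 0 0; 1 0 0 0.5 0 0 0; 1 0 0 0 0 0 0; 1 0 0 0 0 0 0"
}}

```text
t: 18.55
eef_pos: [0.4365, 0.1025, 0.0149]
tool_rot: [-0.0, 1.0, 0.001, 0.001]
contact_force: [0.0, 0.5, -0.1]
gripper_width: 1.001
```

Call:
{"op": "move_arm", "data": {
  "commands": "1 -0.1 0 0.4 0 0 0; 1 0 0 0 0 0 0; 0.4 0 0 0 0 0 0; 0.4 0 0 0 0 0 0; 0.4 0 0 0 0 0 0; 0.4 0 0 0 0 0 0; 0.4 0 0 0 0 0 0"
}}

```text
t: 19.13
eef_pos: [0.4352, 0.1016, 0.0108]
tool_rot: [0.0, 1.0, 0.0, 0.0]
contact_force: [-0.6, -0.3, 8.2]
gripper_width: 0.617
```

```bash
python3 wt.py .437 .101 .026 A2; python3 - <<'E'
from h import *
o=bot.get_obs(); print(o['eef_pos'],o['gripper_width'],o['contact_force'])
E
```

```text
tcp [0.4352 0.1016 0.0108] expect px [259. 262.] circle [439.9 101.1] 30.0
ell [439.4 101. ] [54.2 60. ] px box (201, 194, 117, 118)
[0.43526896 0.10164299 0.01080372] 0.617321146996637 [-1.95790527 -0.85574266  7.24441358]
```

Call:
{"op": "move_arm", "data": {
  "commands": "0.4 0 0 -1 0 0 0; 0.4 0 0 -3 0 0 0; 0.4 0 0 -3 0 0 0; 0.4 0 0 -3 0 0 0; 0.4 0 0 -3 0 0 0; 0.4 0 0 -3 0 0 0; 0.4 0 0 -3 0 0 0; 0.4 0 0 -3 0 0 0; 0.4 0 0 -2 0 0 0; 0.4 0 -2 0 0 0 0; 0.4 0 -4 0 0 0 0; 0.4 0 -4 0 0 0 0"
}}

```text
t: 20.18
eef_pos: [0.435, 0.2012, 0.2513]
tool_rot: [0.001, 1.0, -0.002, 0.001]
contact_force: [1.4, -0.1, -0.4]
gripper_width: 0.617
```

Call:
{"op": "move_arm", "data": {
  "commands": "0.4 0 -4 0 0 0 0; 0.4 0 -3 0 0 0 0; 0.4 0 -2 0 0 0 0; 0.4 0 -1.5 0 0 0 0; 0.4 0 0 0 0 0 0; 0.4 0 0 0 0 0 0; 0.4 0 0 0 0 0 0"
}}

```text
t: 20.77
eef_pos: [0.4348, 0.3054, 0.2501]
tool_rot: [0.001, 1.0, -0.0, -0.0]
contact_force: [-0.0, -0.6, -0.5]
gripper_width: 0.617
```

```bash
python3 - <<'E'
from h import *
c=cam('wrist'); t=cam('top'); s=cam('scene')
cv2.imwrite('pics/v5.png',np.hstack([cv2.resize(c['img'][100:300,160:360,::-1],(384,384)),cv2.resize(s['img'][180:300,340:460,::-1],(384,384),interpolation=cv2.INTER_CUBIC)]))
E
```

View pics/v5.png

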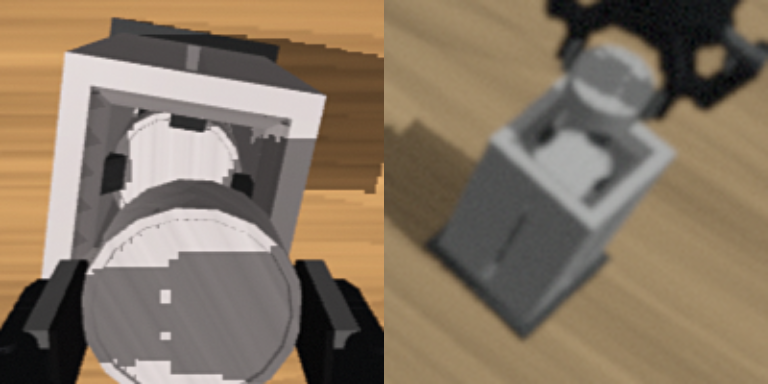

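The first tin lies flat in the well with the dark catches visible over its edge. Placing the second.

Call:
{"op": "move_arm", "data": {
  "commands": "0.4 0.27 -0.56 1 0 0 0; 0.4 0 0 2 0 0 0; 0.4 0 0 2 0 0 0; 0.4 0 0 0.8 0 0 0; 0.4 0 0 0.3 0 0 0; 0.4 0 0 0.2 0 0 0; 0.4 0 0 0.2 0 0 0; 0.4 0 0 0 0 0 0; 0.4 0 0 0 0 0 0"
}}

```text
t: 21.67
eef_pos: [0.4379, 0.3126, 0.1858]
tool_rot: [-0.0, 1.0, 0.0, 0.001]
contact_force: [0.1, -0.2, -1.8]
gripper_width: 0.617
```

Call:
{"op": "move_arm", "data": {
  "commands": "0.4 0 0.1 0.1 0 0 0; 0.4 0 0 0 0 0 0; 0.4 0 0 0 0 0 0; 0.8 0 0 0 0 0 0; 0.8 0 0 0 0 0 0; 0.8 0 0 0 0 0 0; 0.9 0 0 -2 0 0 0; 0.9 0 0 -3 0 0 0; 0 0 0 -1 0 0 0; 0 0 0 0 0 0 0; 0 0 0 0 0 0 0; 0 0 0 0 0 0 0"
}}

```text
t: 22.67
eef_pos: [0.4372, 0.3106, 0.2431]
tool_rot: [0.001, 1.0, 0.0, -0.001]
contact_force: [-0.1, 0.2, -0.7]
gripper_width: 0.335
```

Call:
{"op": "move_arm", "data": {
  "commands": "0 0 0 0 0 0 0; 0 0 0 0 0 0 0; 0 0 0 0 0 0 0; 0 0 0 0 0 0 0"
}}

```text
t: 23.0
eef_pos: [0.4374, 0.3111, 0.2436]
tool_rot: [0.0, 1.0, 0.0, -0.0]
contact_force: [-0.4, -0.5, 0.3]
gripper_width: -0.001
```

```bash
cat > mouth.py <<'E'
from h import *
import sys
# wrist: light blob of the tin's top in the mouth, apparent width -> height
c=cam('wrist'); save(c,'w_'+sys.argv[1]+'.png'); print(c['o']['eef_pos'],c['o']['gripper_width'])
g=cv2.cvtColor(c['img'],cv2.COLOR_RGB2GRAY)
u=proj(c,(.4396,.3092,.199)); print(u)
e=cv2.HoughCircles(cv2.GaussianBlur(g,(3,3),0),cv2.HOUGH_GRADIENT,1,200,param1=120,param2=12,minRadius=25,maxRadius=60)
x0,x1=int(u[0]-45),int(u[0]+45); y0,y1=int(u[1]-45),int(u[1]+45)
e=cv2.HoughCircles(g[y0:y1,x0:x1],cv2.HOUGH_GRADIENT,1,200,param1=120,param2=12,minRadius=28,maxRadius=45)
print(None if e is None else e[0]+[x0,y0,0])
E
python3 mouth.py M2
```

```text
[0.43736719 0.31112511 0.24364821] -0.0010567357867367695
[260.97943025 215.58926982]
[[261.5        212.5         38.79999924]]
```

Call:
{"op": "move_arm", "data": {
  "commands": "0 0.1 0 2 0 0 0; 0 0 0 1.5 0 0 0; 0 0 0 0.5 0 0 0; 0 0 0 0.3 0 0 0; 0 0 0 0.3 0 0 0; 0 0 0 0.3 0 0 0; 0 0 0 0.3 0 0 0; 0 0 0 0.3 0 0 0; 0 0 0 0 0 0 0"
}}

```text
t: 23.8
eef_pos: [0.4399, 0.3131, 0.1912]
tool_rot: [-0.002, 1.0, 0.0, 0.002]
contact_force: [0.9, 1.2, 5.9]
gripper_width: -0.003
```

Call:
{"op": "move_arm", "data": {
  "commands": "0 0 0 0.4 0 0 0; 0 0 0 0.4 0 0 0; 0 0 0 0.4 0 0 0; 0 0 0 0.4 0 0 0; 0 0 0 0 0 0 0"
}}

```text
t: 24.22
eef_pos: [0.4393, 0.3123, 0.1742]
tool_rot: [-0.001, 1.0, 0.0, 0.001]
contact_force: [-0.5, -0.2, -0.3]
gripper_width: 0.001
```

Call:
{"op": "move_arm", "data": {
  "commands": "0 0 0 0.4 0 0 0; 0 0 0 0.4 0 0 0; 0 0 0 0.4 0 0 0; 0 0 0 0.2 0 0 0; 0 0 0 0 0 0 0; 0 0 0 0 0 0 0"
}}

```text
t: 24.72
eef_pos: [0.4393, 0.3121, 0.1601]
tool_rot: [-0.001, 1.0, 0.0, 0.001]
contact_force: [0.4, 2.0, 5.2]
gripper_width: 0.001
```

Call:
{"op": "move_arm", "data": {
  "commands": "0 0 0.1 0.3 0 0 0; 0 0 0 0.3 0 0 0; 0 0 0 0 0 0 0; 0 0 0 0 0 0 0"
}}

```text
t: 25.05
eef_pos: [0.4391, 0.3114, 0.154]
tool_rot: [-0.001, 1.0, 0.0, 0.001]
contact_force: [0.3, 3.3, 6.0]
gripper_width: 0.006
```

Call:
{"op": "move_arm", "data": {
  "commands": "0 0 0 -3 0 0 0; 0 0 0 -3 0 0 0; 0 0 0 -3 0 0 0; 1 0 0 -2 0 0 0; 1 0.8 4 0 0 0 0; 1 0.8 4 0 0 0 0; 1 0.8 4 0 0 0 0; 1 0.8 4 0 0 0 0; 1 0.8 4 0 0 0 0; 1 0.8 4 0 0 0 0; 1 0.8 4 0 0 0 0; 1 0.8 4 0 0 0 0"
}}

```text
t: 26.05
eef_pos: [0.5016, -0.0122, 0.2629]
tool_rot: [0.0, 1.0, -0.0, -0.001]
contact_force: [0.7, 0.6, 0.1]
gripper_width: 0.997
```

Call:
{"op": "move_arm", "data": {
  "commands": "1 0.8 4 0 0 0 0; 1 0.8 4 0 0 0 0; 1 1 2 0 0 0 0; 1 1 0 0 0 0 0; 1 0 0 0 0 0 0; 1 0 0 0 0 0 0"
}}

```text
t: 26.55
eef_pos: [0.5382, -0.1084, 0.2627]
tool_rot: [-0.001, 1.0, 0.001, -0.001]
contact_force: [-0.2, 0.8, 0.2]
gripper_width: 0.996
```

```bash
python3 look.py 5; python3 wt.py .541 -.1145 .026 C
```

```text
tcp [ 0.538  -0.1078  0.263 ] 26.65
top [274. 167.] 81 [ 8 13] [ 0.6506 -0.0893]
top [210. 167.] 85 [12 10] [0.6522 0.1133]
top [282. 201.] 226 [17 17] [ 0.5405 -0.1133]
top [282. 234.] 180 [15 15] [ 0.4381 -0.1105]
scene [219. 149.] 1755 [52 54] [ 0.458  -0.2596]
scene [192. 172.] 241 [40 23] [ 0.5758 -0.2587]
scene [261. 169.] 242 [17 22] [ 0.4333 -0.1115]
scene [236. 191.] 269 [20 17] [ 0.5411 -0.1133]
scene [213. 218.] 302 [21 18] [ 0.6469 -0.1021]
scene [310. 233.] 103 [30 20] [0.5124 0.1278]
scene [298. 240.] 97 [13 11] [0.5499 0.1167]
scene [274. 258.] 173 [15 17] [0.6307 0.1009]
tcp [ 0.538  -0.1078  0.263 ] expect px [264. 161.] circle [ 542.  -114.5] 27.4
ell [ 541.9 -114.8] [52.9 54.7] px box (244, 139, 42, 43)
```

Call:
{"op": "move_arm", "data": {
  "commands": "1 0.23 0.55 3 0 0 0; 1 0 0 3 0 0 0; 1 0 0 3 0 0 0; 1 0 0 3 0 0 0; 1 0 0 3 0 0 0; 1 0 0 3 0 0 0; 1 0 0 3 0 0 0; 1 0 0 2 0 0 0; 1 0 0 1 0 0 0; 1 0 0 0.5 0 0 0; 1 0 0 0 0 0 0; 1 0 0 0 0 0 0"
}}

```text
t: 27.7
eef_pos: [0.5418, -0.1149, 0.0193]
tool_rot: [0.0, 1.0, 0.0, 0.001]
contact_force: [0.6, 0.7, 0.2]
gripper_width: 1.001
```

Call:
{"op": "move_arm", "data": {
  "commands": "1 -0.1 0 0.4 0 0 0; 1 0 0 0.4 0 0 0; 1 0 0 0 0 0 0; 0.4 0 0 0 0 0 0; 0.4 0 0 0 0 0 0; 0.4 0 0 0 0 0 0; 0.4 0 0 0 0 0 0; 0.4 0 0 0 0 0 0"
}}

```text
t: 28.37
eef_pos: [0.5402, -0.1152, 0.0107]
tool_rot: [0.0, 1.0, 0.0, 0.0]
contact_force: [-1.4, -0.0, 6.0]
gripper_width: 0.613
```

```bash
python3 wt.py .542 -.114 .026 C2
```

```text
tcp [ 0.5402 -0.1152  0.0107] expect px [255. 262.] circle [ 545.2 -116. ] 30.0
ell [ 544.7 -115.8] [53.9 60.1] px box (201, 193, 117, 119)
```

Call:
{"op": "move_arm", "data": {
  "commands": "0.4 0 0 -1 0 0 0; 0.4 0 0 -3 0 0 0; 0.4 0 0 -3 0 0 0; 0.4 0 0 -3 0 0 0; 0.4 0 0 -3 0 0 0; 0.4 0 0 -3 0 0 0; 0.4 0 0 -3 0 0 0; 0.4 0 0 -3 0 0 0; 0.4 0 0 -2 0 0 0; 0.4 -1 -4 0 0 0 0; 0.4 -1 -4 0 0 0 0; 0.4 -1 -4 0 0 0 0"
}}

```text
t: 29.42
eef_pos: [0.5093, 0.0057, 0.2511]
tool_rot: [0.0, 1.0, -0.001, 0.001]
contact_force: [0.2, 1.6, -1.0]
gripper_width: 0.617
```

Call:
{"op": "move_arm", "data": {
  "commands": "0.4 -1 -4 0 0 0 0; 0.4 -1 -4 0 0 0 0; 0.4 -1 -4 0 0 0 0; 0.4 -1 -4 0 0 0 0; 0.4 -1 -4 0 0 0 0; 0.4 -1 -4 0 0 0 0; 0.4 -1 -4 0 0 0 0; 0.4 0 -2 0 0 0 0; 0.4 0 0 0 0 0 0; 0.4 0 0 0 0 0 0"
}}

```text
t: 30.25
eef_pos: [0.439, 0.3059, 0.2504]
tool_rot: [-0.0, 1.0, 0.002, -0.0]
contact_force: [0.4, -0.3, -1.5]
gripper_width: 0.613
```

Call:
{"op": "move_arm", "data": {
  "commands": "0.4 -0.2 -0.5 1 0 0 0; 0.4 0 0 2 0 0 0; 0.4 0 0 2 0 0 0; 0.4 0 0 0.8 0 0 0; 0.4 0 0 0.3 0 0 0; 0.4 0 0 0.2 0 0 0; 0.4 0 0 0.2 0 0 0; 0.4 0 0 0 0 0 0; 0.4 0 0 0 0 0 0"
}}

```text
t: 31.0
eef_pos: [0.4382, 0.3098, 0.1858]
tool_rot: [-0.0, 1.0, -0.0, 0.0]
contact_force: [-0.1, -0.5, -0.7]
gripper_width: 0.614
```

Call:
{"op": "move_arm", "data": {
  "commands": "0.4 -0.1 -0.1 0.1 0 0 0; 0.4 0 0 0 0 0 0; 0.4 0 0 0 0 0 0; 0.8 0 0 0 0 0 0; 0.8 0 0 0 0 0 0; 0.8 0 0 0 0 0 0; 0.9 0 0 -2 0 0 0; 0.9 0 0 -3 0 0 0; 0 0 0 -1 0 0 0; 0 0 0 0 0 0 0; 0 0 0 0 0 0 0; 0 0 0 0 0 0 0"
}}

```text
t: 32.0
eef_pos: [0.4365, 0.3101, 0.243]
tool_rot: [0.001, 1.0, 0.0, -0.001]
contact_force: [-0.3, -0.3, 0.0]
gripper_width: 0.335
```

Call:
{"op": "move_arm", "data": {
  "commands": "0 0 0 0 0 0 0; 0 0 0 0 0 0 0; 0 0 0 0 0 0 0; 0 0 0 0 0 0 0"
}}

```text
t: 32.33
eef_pos: [0.4366, 0.3106, 0.2436]
tool_rot: [0.0, 1.0, 0.0, -0.0]
contact_force: [0.0, -0.0, -0.5]
gripper_width: 0.0
```

```bash
python3 mouth.py M3
```

```text
[0.43663441 0.310625   0.24363318] 0.0001686238364026129
[260.20942475 214.52962736]
[[258.5        213.5         41.09999847]]
```

Tin 3 is seated level: radius 41 px, matching z .199, and centred. Pushing.

Call:
{"op": "move_arm", "data": {
  "commands": "0 0.2 0 2 0 0 0; 0 0 0 1.5 0 0 0; 0 0 0 0.5 0 0 0; 0 0 0 0.3 0 0 0; 0 0 0 0.3 0 0 0; 0 0 0 0.3 0 0 0; 0 0 0 0.3 0 0 0; 0 0 0 0.3 0 0 0; 0 0 0 0 0 0 0"
}}

```text
t: 33.13
eef_pos: [0.4401, 0.3125, 0.1912]
tool_rot: [-0.001, 1.0, 0.0, 0.002]
contact_force: [1.2, 1.6, 4.1]
gripper_width: -0.001
```

Call:
{"op": "move_arm", "data": {
  "commands": "0 0 0 0.4 0 0 0; 0 0 0 0.4 0 0 0; 0 0 0 0.4 0 0 0; 0 0 0 0.4 0 0 0; 0 0 0 0 0 0 0"
}}

```text
t: 33.55
eef_pos: [0.4395, 0.3117, 0.1742]
tool_rot: [-0.001, 1.0, 0.0, 0.001]
contact_force: [-0.8, -0.1, 0.3]
gripper_width: 0.001
```

Call:
{"op": "move_arm", "data": {
  "commands": "0 0 0 0.4 0 0 0; 0 0 0 0.4 0 0 0; 0 0 0 0.4 0 0 0; 0 0 0 0.2 0 0 0; 0 0 0 0 0 0 0; 0 0 0 0 0 0 0"
}}

```text
t: 34.05
eef_pos: [0.4397, 0.3118, 0.1603]
tool_rot: [-0.001, 1.0, 0.0, 0.001]
contact_force: [1.0, 0.8, 5.9]
gripper_width: -0.0
```

Call:
{"op": "move_arm", "data": {
  "commands": "0 0 0 0.3 0 0 0; 0 0 0 0.3 0 0 0; 0 0 0 0.1 0 0 0; 0 0 0 0 0 0 0; 0 0 0 0 0 0 0"
}}

```text
t: 34.47
eef_pos: [0.4397, 0.3117, 0.1533]
tool_rot: [-0.001, 1.0, 0.0, 0.001]
contact_force: [1.1, 0.2, 5.5]
gripper_width: 0.0
```

Call:
{"op": "move_arm", "data": {
  "commands": "0 0 0 -3 0 0 0; 0 0 0 -3 0 0 0; 0 0 0 -3 0 0 0; 1 0 0 -2 0 0 0; 1 1.9 3.7 0 0 0 0; 1 1.9 3.7 0 0 0 0; 1 1.9 3.7 0 0 0 0; 1 1.9 3.7 0 0 0 0; 1 1.9 3.7 0 0 0 0; 1 1.9 3.7 0 0 0 0; 1 1.9 3.7 0 0 0 0; 1 1.9 3.7 0 0 0 0"
}}

```text
t: 35.47
eef_pos: [0.5913, 0.0126, 0.2623]
tool_rot: [0.0, 1.0, 0.0, -0.0]
contact_force: [-0.2, 0.7, -0.4]
gripper_width: 0.998
```

Call:
{"op": "move_arm", "data": {
  "commands": "1 1.9 3.7 0 0 0 0; 1 1.9 3.7 0 0 0 0; 1 1 3 0 0 0 0; 1 0 1 0 0 0 0; 1 0 0 0 0 0 0; 1 0 0 0 0 0 0"
}}

```text
t: 35.97
eef_pos: [0.6385, -0.0987, 0.2619]
tool_rot: [-0.0, 1.0, -0.0, -0.0]
contact_force: [0.3, 0.6, 0.2]
gripper_width: 0.998
```

```bash
python3 look.py 6; python3 wt.py .646 -.102 .026 D
```

```text
tcp [ 0.6386 -0.0965  0.2625] 36.0667
top [278. 169.] 219 [17 17] [ 0.6459 -0.1023]
top [211. 168.] 97 [12 11] [0.6515 0.1123]
top [310. 230.] 187 [16 34] [ 0.4513 -0.1991]
top [282. 234.] 180 [15 15] [ 0.438  -0.1107]
scene [233. 148.] 551 [26 48] [ 0.4283 -0.2288]
scene [195. 163.] 1100 [47 45] [ 0.5451 -0.2773]
scene [261. 169.] 241 [17 22] [ 0.4333 -0.1116]
scene [214. 218.] 318 [21 22] [ 0.6476 -0.1004]
scene [309. 233.] 109 [31 20] [0.5137 0.1266]
scene [298. 240.] 98 [13 11] [0.5497 0.1166]
scene [274. 258.] 175 [15 17] [0.6309 0.1011]
tcp [ 0.6386 -0.0965  0.2625] expect px [263. 158.] circle [ 647.6 -103.2] 27.2
ell [ 647.3 -103.2] [52.7 54.5] px box (244, 135, 42, 43)
```

Call:
{"op": "move_arm", "data": {
  "commands": "1 0.7 0.6 3 0 0 0; 1 0 0 3 0 0 0; 1 0 0 3 0 0 0; 1 0 0 3 0 0 0; 1 0 0 3 0 0 0; 1 0 0 3 0 0 0; 1 0 0 2.5 0 0 0; 1 0 0 2 0 0 0; 1 0 0 1 0 0 0; 1 0 0 0.5 0 0 0; 1 0 0 0 0 0 0; 1 0 0 0 0 0 0"
}}

```text
t: 37.12
eef_pos: [0.6468, -0.1045, 0.0234]
tool_rot: [-0.0, 1.0, 0.001, 0.001]
contact_force: [0.3, 0.3, -0.4]
gripper_width: 0.998
```

Call:
{"op": "move_arm", "data": {
  "commands": "1 -0.1 -0.1 0.7 0 0 0; 1 0 0 0.5 0 0 0; 1 0 0 0 0 0 0; 0.4 0 0 0 0 0 0; 0.4 0 0 0 0 0 0; 0.4 0 0 0 0 0 0; 0.4 0 0 0 0 0 0; 0.4 0 0 0 0 0 0"
}}

```text
t: 37.78
eef_pos: [0.6454, -0.1041, 0.0108]
tool_rot: [0.0, 1.0, 0.0, 0.0]
contact_force: [-1.5, -0.1, 4.1]
gripper_width: 0.615
```

```bash
python3 wt.py .647 -.103 .026 D2
```

```text
tcp [ 0.6454 -0.1041  0.0108] expect px [255. 262.] circle [ 650.9 -104.7] 29.8
ell [ 650.4 -105. ] [53.9 59.4] px box (201, 192, 117, 119)
```

Call:
{"op": "move_arm", "data": {
  "commands": "0.4 0 0 -1 0 0 0; 0.4 0 0 -3 0 0 0; 0.4 0 0 -3 0 0 0; 0.4 0 0 -3 0 0 0; 0.4 0 0 -3 0 0 0; 0.4 0 0 -3 0 0 0; 0.4 0 0 -3 0 0 0; 0.4 0 0 -3 0 0 0; 0.4 0 0 -2 0 0 0; 0.4 -1.9 -3.7 0 0 0 0; 0.4 -1.9 -3.7 0 0 0 0; 0.4 -1.9 -3.7 0 0 0 0"
}}

```text
t: 38.83
eef_pos: [0.5871, 0.0076, 0.2508]
tool_rot: [-0.0, 1.0, -0.001, 0.0]
contact_force: [0.5, 2.0, -0.0]
gripper_width: 0.616
```

Call:
{"op": "move_arm", "data": {
  "commands": "0.4 -1.9 -3.7 0 0 0 0; 0.4 -1.9 -3.7 0 0 0 0; 0.4 -1.9 -3.7 0 0 0 0; 0.4 -1.9 -3.7 0 0 0 0; 0.4 -1.9 -3.7 0 0 0 0; 0.4 -1.9 -3.7 0 0 0 0; 0.4 -1.9 -3.7 0 0 0 0; 0.4 0 -3 0 0 0 0; 0.4 0 -1 0 0 0 0; 0.4 0 0 0 0 0 0; 0.4 0 0 0 0 0 0"
}}

```text
t: 39.75
eef_pos: [0.4549, 0.3053, 0.2501]
tool_rot: [0.0, 1.0, 0.0, -0.0]
contact_force: [0.8, -1.2, -1.4]
gripper_width: 0.616
```

Call:
{"op": "move_arm", "data": {
  "commands": "0.4 -1.8 -0.55 0 0 0 0; 0.4 0 0 1 0 0 0; 0.4 0 0 2 0 0 0; 0.4 0 0 2 0 0 0; 0.4 0 0 0.8 0 0 0; 0.4 0 0 0.3 0 0 0; 0.4 0 0 0.2 0 0 0; 0.4 0 0 0.2 0 0 0; 0.4 0 0 0 0 0 0; 0.4 0 0 0 0 0 0"
}}

```text
t: 40.58
eef_pos: [0.4373, 0.3115, 0.1858]
tool_rot: [-0.0, 1.0, 0.0, 0.001]
contact_force: [-0.5, -0.2, -1.4]
gripper_width: 0.613
```

Call:
{"op": "move_arm", "data": {
  "commands": "0.4 -0.1 0 0.1 0 0 0; 0.4 0 0 0 0 0 0; 0.4 0 0 0 0 0 0; 0.8 0 0 0 0 0 0; 0.8 0 0 0 0 0 0; 0.8 0 0 0 0 0 0; 0.9 0 0 -2 0 0 0; 0.9 0 0 -3 0 0 0; 0 0 0 -1 0 0 0; 0 0 0 0 0 0 0; 0 0 0 0 0 0 0; 0 0 0 0 0 0 0"
}}

```text
t: 41.58
eef_pos: [0.4354, 0.3106, 0.243]
tool_rot: [0.001, 1.0, 0.0, -0.001]
contact_force: [-0.4, -0.0, -0.2]
gripper_width: 0.335
```

Call:
{"op": "move_arm", "data": {
  "commands": "0 0 0 0 0 0 0; 0 0 0 0 0 0 0; 0 0 0 0 0 0 0; 0 0 0 0 0 0 0"
}}

```text
t: 41.92
eef_pos: [0.4357, 0.3111, 0.2436]
tool_rot: [0.0, 1.0, 0.0, -0.0]
contact_force: [-0.6, -1.1, -0.5]
gripper_width: 0.0
```

```bash
python3 mouth.py M4
```

```text
[0.43565009 0.3111229  0.24361772] 0.0002507180950617484
[260.98512806 213.10836984]
[[259.5        211.5         41.09999847]]
```

Call:
{"op": "move_arm", "data": {
  "commands": "0 0.3 0 2 0 0 0; 0 0 0 1.5 0 0 0; 0 0 0 0.5 0 0 0; 0 0 0 0.3 0 0 0; 0 0 0 0.3 0 0 0; 0 0 0 0.3 0 0 0; 0 0 0 0.3 0 0 0; 0 0 0 0.3 0 0 0; 0 0 0 0 0 0 0"
}}

```text
t: 42.72
eef_pos: [0.4399, 0.3128, 0.1912]
tool_rot: [-0.001, 1.0, 0.0, 0.002]
contact_force: [0.1, 1.0, 4.6]
gripper_width: -0.001
```

Call:
{"op": "move_arm", "data": {
  "commands": "0 0 0 0.4 0 0 0; 0 0 0 0.4 0 0 0; 0 0 0 0.4 0 0 0; 0 0 0 0.4 0 0 0; 0 0 0 0 0 0 0"
}}

```text
t: 43.13
eef_pos: [0.4397, 0.3124, 0.1744]
tool_rot: [-0.001, 1.0, 0.0, 0.001]
contact_force: [-0.2, 2.1, 2.8]
gripper_width: 0.002
```

Call:
{"op": "move_arm", "data": {
  "commands": "0 0 0 0.4 0 0 0; 0 0 0 0.4 0 0 0; 0 0 0 0.4 0 0 0; 0 0 0 0.2 0 0 0; 0 0 0 0 0 0 0; 0 0 0 0 0 0 0"
}}

```text
t: 43.63
eef_pos: [0.4399, 0.3125, 0.1607]
tool_rot: [-0.001, 1.0, 0.0, 0.001]
contact_force: [0.6, -0.2, 6.2]
gripper_width: 0.002
```

Call:
{"op": "move_arm", "data": {
  "commands": "0 0 0 0.3 0 0 0; 0 0 0 0.3 0 0 0; 0 0 0 0.1 0 0 0; 0 0 0 0 0 0 0; 0 0 0 0 0 0 0"
}}

```text
t: 44.05
eef_pos: [0.4399, 0.3125, 0.1538]
tool_rot: [-0.001, 1.0, 0.0, 0.001]
contact_force: [0.1, 0.3, 6.4]
gripper_width: 0.002
```

Call:
{"op": "move_arm", "data": {
  "commands": "0 0 0 -3 0 0 0; 0 0 0 -3 0 0 0; 0 0 0 -3 0 0 0; 0 0 0 -3 0 0 0; 0 0 0 -3 0 0 0; 0 0 0 -3 0 0 0; 0.6 0 0 0 0 0 0; 0.6 0 0 0 0 0 0"
}}

```text
t: 44.72
eef_pos: [0.4394, 0.3121, 0.3342]
tool_rot: [-0.001, 1.0, 0.0, 0.002]
contact_force: [-0.5, -0.0, -0.2]
gripper_width: 0.272
```

```bash
python3 look.py 7; python3 - <<'E'
from h import *
c=cam('wrist'); save(c,'w7.png'); print(c['o']['eef_pos'])
np.savez('pics/w7.npz',**{k:c[k] for k in('img','K','C','Rw')})
s=cv2.imread('pics/s_7.png'); t=cv2.imread('pics/t_7.png')
r=lambda i:cv2.resize(i,(384,384),interpolation=cv2.INTER_CUBIC)
cv2.imwrite('pics/v7.png',np.hstack([r(c['img'][90:270,170:350,::-1]),r(s[180:300,340:460])]))
E
```

```text
tcp [0.4386 0.3108 0.3315] 44.8167
top [210. 168.] 78 [12 10] [0.6519 0.1134]
top [337. 226.] 2738 [69 66] [ 0.4611 -0.2825]
top [283. 233.] 146 [14 15] [ 0.4408 -0.1134]
scene [208. 152.] 2982 [72 60] [ 0.4909 -0.2751]
scene [260. 165.] 146 [14 13] [ 0.4257 -0.1228]
scene [310. 233.] 103 [30 20] [0.512  0.1282]
scene [298. 240.] 91 [12 10] [0.5498 0.1172]
scene [274. 257.] 163 [15 14] [0.6304 0.0997]
[0.43857025 0.31079178 0.33148776]
```

View pics/v7.png

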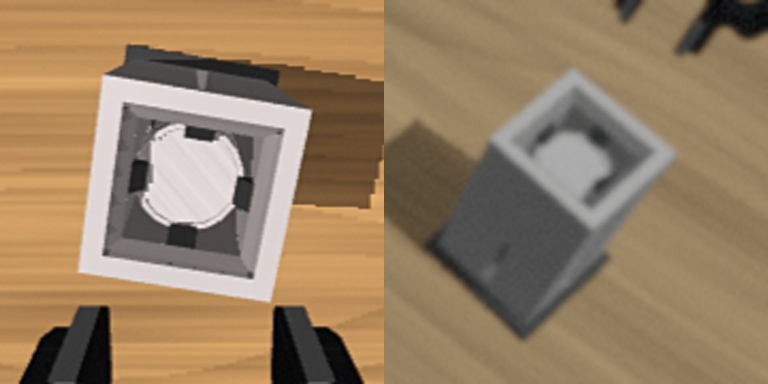

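View pics/t_7.png

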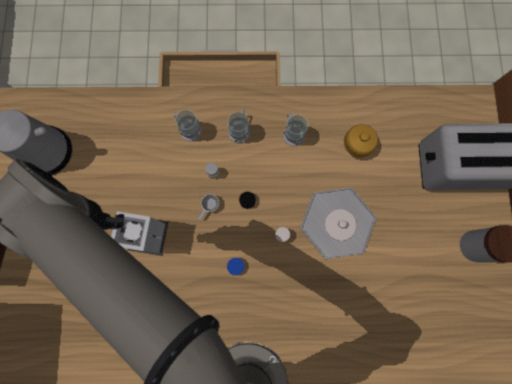

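All four catches close over the top tin, flat and centred. No tins are left on the counter, and the lid lies knob up on the tray at (341,225). Fetching the lid.

```bash
python3 - <<'E'
from h import *
c=dict(np.load('pics/w7.npz'))
P=np.array([ray(c,(170+u*180/384-.25,90+v*180/384-.25),.186)[:2] for u,v in((107,73),(311,111),(271,301),(79,271))]);print(P.round(4),P.mean(0))
E
```

```text
[[0.4926 0.346 ]
 [0.4765 0.2575]
 [0.3868 0.2717]
 [0.4019 0.3623]] [0.43946298 0.30935939]
```

Call:
{"op": "move_arm", "data": {
  "commands": "0.6 0.3 4 0 0 0 0; 0.6 0.3 4 0 0 0 0; 0.6 0.3 4 0 0 0 0; 0.6 0.3 4 0 0 0 0; 0.6 0.3 4 0 0 0 0; 0.6 0.3 4 0 0 0 0; 0.6 0.3 4 0 0 0 0; 0.6 0.3 4 0 0 0 0; 0.6 0.3 4 0 0 0 0; 0.6 0.3 4 0 0 0 0; 0.6 0.3 4 0 0 0 0; 0.6 0 4 0 0 0 0"
}}

```text
t: 45.87
eef_pos: [0.4713, -0.1706, 0.3308]
tool_rot: [-0.0, 1.0, 0.0, -0.001]
contact_force: [1.0, -0.5, 0.8]
gripper_width: 0.598
```

Call:
{"op": "move_arm", "data": {
  "commands": "0.6 0 4 0 0 0 0; 0.6 0 4 0 0 0 0; 0.6 0 3 2 0 0 0; 0.6 0 1.5 3 0 0 0; 0.6 0 0.5 3 0 0 0; 0.6 0 0 3 0 0 0; 0.6 0 0 0 0 0 0; 0.6 0 0 0 0 0 0"
}}

```text
t: 46.53
eef_pos: [0.4706, -0.2978, 0.2202]
tool_rot: [-0.002, 1.0, 0.0, -0.002]
contact_force: [0.5, -0.8, 1.0]
gripper_width: 0.597
```

```bash
python3 - <<'E'
from h import *
c=cam('wrist'); save(c,'w8.png'); print(c['o']['eef_pos'],proj(c,(.4715,-.2969,.009)),proj(c,(.4715,-.2969,.037)))
hsv=cv2.cvtColor(c['img'],cv2.COLOR_RGB2HSV)
im=c['img'].astype(int); m=((im[...,0]-im[...,2]>6)&(im[...,0]-im[...,2]<40)&(im[...,0]>60)).astype(np.uint8)
m=cv2.morphologyEx(m,cv2.MORPH_OPEN,np.ones((5,5),np.uint8))
for q in cv2.findContours(m,0,1)[0]:
    if cv2.contourArea(q)>1500:
        h=np.array([ray(c,p[0],.009)[:2]*1000 for p in cv2.convexHull(q)],np.float32); print(cv2.minEnclosingCircle(h),cv2.fitEllipse(h))
E
```

```text
[ 0.47062903 -0.29780318  0.22019779] [258.3356402  166.21588091] [258.18640885 171.36767451]
((430.3203430175781, -99.50422668457031), 38.5283088684082) ((431.1676940917969, -97.88093566894531), (51.84823989868164, 78.09080505371094), 29.21061897277832)
((479.63055419921875, -294.84588623046875), 116.36773681640625) ((478.5027160644531, -294.8008117675781), (220.6940460205078, 226.81954956054688), 71.22393798828125)
```

View pics/w8.png

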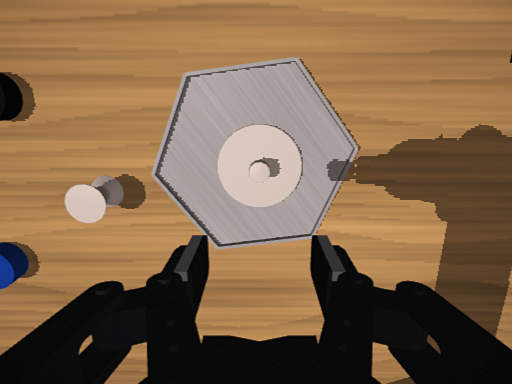

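Lid lies on the tray at (260,166), knob (259.5,171), as left. Grasping.

Call:
{"op": "move_arm", "data": {
  "commands": "0.6 0.1 0 3 0 0 0; 0.6 0 0 3 0 0 0; 0.6 0 0 3 0 0 0; 0.6 0 0 3 0 0 0; 0.6 0 0 3 0 0 0; 0.6 0 0 3 0 0 0; 0.6 0 0 1.5 0 0 0; 0.6 0 0 0.4 0 0 0; 0.6 0 0 0 0 0 0; 0.6 0 0 0 0 0 0",
  "force": 28
}}

```text
t: 47.42
eef_pos: [0.4748, -0.2993, 0.0251]
tool_rot: [0.001, 1.0, 0.0, 0.001]
contact_force: [0.1, -0.6, 0.5]
gripper_width: 0.598
```

Call:
{"op": "move_arm", "data": {
  "commands": "0.6 -0.2 -0.2 0.4 0 0 0; 0.6 0 0 0.2 0 0 0; 0.6 0 0 0 0 0 0; 0.6 0 0 0 0 0 0"
}}

```text
t: 47.75
eef_pos: [0.4712, -0.2969, 0.0177]
tool_rot: [0.0, 1.0, 0.0, 0.0]
contact_force: [-0.3, -0.2, -0.2]
gripper_width: 0.605
```

Call:
{"op": "move_arm", "data": {
  "commands": "0 0 0 -0.1 0 0 0; 0 0 0 0 0 0 0; 0 0 0 0 0 0 0; 0 0 0 0 0 0 0; 0 0 0 0 0 0 0; 0 0 0 0 0 0 0; 0 0 0 -0.5 0 0 0; 0 0 0 -1 0 0 0; 0 0 0 -2 0 0 0; 0 0 0 -3 0 0 0; 0 0 0 -3 0 0 0; 0 0 0 -3 0 0 0"
}}

```text
t: 48.75
eef_pos: [0.4706, -0.2963, 0.1448]
tool_rot: [-0.0, 1.0, 0.0, -0.0]
contact_force: [0.9, -0.7, -1.4]
gripper_width: 0.263
```

Call:
{"op": "move_arm", "data": {
  "commands": "0 0 0 -3 0 0 0; 0 0 0 -3 0 0 0; 0 0 0 -3 0 0 0; 0 0 0 -3 0 0 0; 0 0 0 -3 0 0 0; 0 -0.2 -4 0 0 0 0; 0 -0.2 -4 0 0 0 0; 0 -0.2 -4 0 0 0 0; 0 -0.2 -4 0 0 0 0; 0 -0.2 -4 0 0 0 0; 0 -0.2 -4 0 0 0 0; 0 -0.2 -4 0 0 0 0"
}}

```text
t: 49.75
eef_pos: [0.4559, -0.0148, 0.2937]
tool_rot: [0.0, 1.0, 0.0, 0.0]
contact_force: [2.0, 0.5, -2.6]
gripper_width: 0.263
```

Call:
{"op": "move_arm", "data": {
  "commands": "0 -0.2 -4 0 0 0 0; 0 -0.2 -4 0 0 0 0; 0 -0.2 -4 0 0 0 0; 0 -0.2 -4 0 0 0 0; 0 -0.2 -4 0 0 0 0; 0 -0.2 -4 0 0 0 0; 0 -0.2 -4 0 0 0 0; 0 0 -3 0 0 0 0; 0 0 -1 0 0 0 0; 0 0 0 0 0 0 0; 0 0 0 0 0 0 0; 0 0 0 0 0 0 0"
}}

```text
t: 50.75
eef_pos: [0.4431, 0.3015, 0.293]
tool_rot: [0.001, 1.0, -0.001, -0.0]
contact_force: [0.7, -0.6, -2.3]
gripper_width: 0.27
```

Call:
{"op": "move_arm", "data": {
  "commands": "0 -0.4 -0.9 1 0 0 0; 0 0 0 2 0 0 0; 0 0 0 2 0 0 0; 0 0 0 2 0 0 0; 0 0 0 1 0 0 0; 0 0 0 0.5 0 0 0; 0 0 0 0 0 0 0; 0 0 0 0 0 0 0; 0 0 0 0 0 0 0"
}}

```text
t: 51.5
eef_pos: [0.4395, 0.3126, 0.2094]
tool_rot: [-0.0, 1.0, -0.0, 0.001]
contact_force: [-0.1, 0.5, -2.0]
gripper_width: 0.27
```

Call:
{"op": "move_arm", "data": {
  "commands": "0 0 0.15 0.3 0 0 0; 0 0 0 0.2 0 0 0; 0 0 0 0.1 0 0 0; 0 0 0 0.1 0 0 0; 0 0 0 0 0 0 0; 0 0 0 0 0 0 0; 0 0 0 0 0 0 0"
}}

```text
t: 52.08
eef_pos: [0.439, 0.3108, 0.2016]
tool_rot: [0.0, 1.0, 0.0, 0.0]
contact_force: [-1.3, -2.9, 4.7]
gripper_width: 0.265
```

Contact at the expected height and position. Releasing, rising and checking.

Call:
{"op": "move_arm", "data": {
  "commands": "0.3 0 0 0 0 0 0; 0.5 0 0 0 0 0 0; 0.6 0 0 0 0 0 0; 0.6 0 0 0 0 0 0; 0.6 0 0 0 0 0 0; 0.6 0 0 -1 0 0 0; 0.6 0 0 -3 0 0 0; 0.6 0 0 -3 0 0 0; 0.6 0 0 -3 0 0 0; 0.6 0 0 -3 0 0 0; 0.6 0 0 -2 0 0 0; 0.6 0 0 0 0 0 0"
}}

```text
t: 53.08
eef_pos: [0.44, 0.3129, 0.3567]
tool_rot: [-0.002, 1.0, 0.0, 0.003]
contact_force: [1.4, 1.5, 1.0]
gripper_width: 0.6
```

```bash
python3 - <<'E'
from h import *
c=cam('wrist'); save(c,'w9.png'); print(c['o']['eef_pos'],c['o']['t']); im=c['img']; hsv=cv2.cvtColor(im,cv2.COLOR_RGB2HSV)
m=((hsv[...,2]>150)&(hsv[...,1]>12)&(hsv[...,1]<60)).astype(np.uint8); m[:,:190]=0;m[:,330:]=0;m[:110]=0;m[235:]=0
m=cv2.morphologyEx(m,cv2.MORPH_OPEN,np.ones((5,5),np.uint8))
q=max(cv2.findContours(m,0,1)[0],key=cv2.contourArea)
h=np.array([ray(c,p[0],.192)[:2]*1000 for p in q],np.float32); print('lid',cv2.minEnclosingCircle(h),cv2.fitEllipse(cv2.convexHull(h)))
s=cam('scene'); save(s,'s9.png')
r=lambda i:cv2.resize(i[:,:,::-1],(384,384),interpolation=cv2.INTER_CUBIC)
np.savez('pics/w9.npz',**{k:c[k] for k in('img','K','C','Rw')})
cv2.imwrite('pics/v9.png',np.hstack([r(im[90:270,170:350]),cv2.resize(s['img'][100:340,160:450,::-1],(464,384))][:2])[:, :800])
E
```

```text
[0.43998388 0.31285304 0.35671185] 53.0833
lid ((438.6474609375, 310.1355895996094), 50.212032318115234) ((438.66455078125, 310.30072021484375), (98.2445297241211, 99.11883544921875), 132.4840087890625)
```

View pics/v9.png

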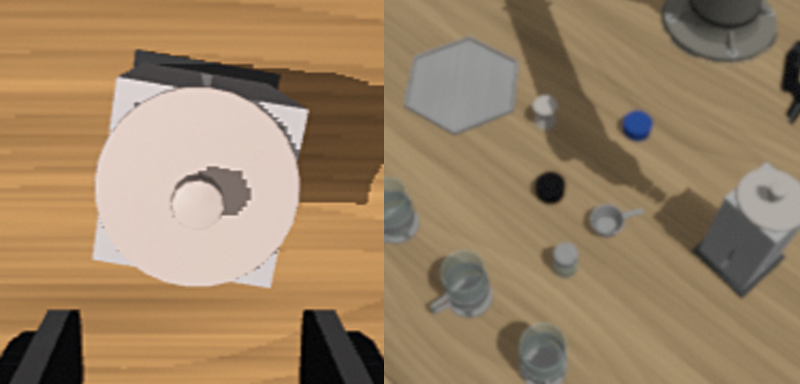

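The lid sits flat, knob up, within about 1-2 mm of the rim's centre. The bystanders stand where they were.

```bash
python3 -c "
from station import bot
print(bot.hand_in())"
```

```text
the job is handed in; nothing more can be done
None
```

The dispenser is refilled and the job is handed in. All four tins on the counter are in the well under the catches, and the lid is back on, knob up. It took about 53 s of the 210 s; no verdict came back.

- **Lid off:** I gripped it by the knob at 28 N and laid it knob up near the middle of the hexagonal tray. It touched down with about 15 N.
- **Tins:** I set each one level in the mouth, then pushed it down with shut fingers to about 32 mm below the rim, 8 mm past the catches. The grip was 30 N. Force readings during pushing were 6.4 N at most. They are taken only at the end of each move, so brief peaks between them were not seen.
- **Last look in the well:** all four catches showed over a flat, centred top tin, and no tins were left on the counter.
- **Lid back:** it measured at (0.4387, 0.3102) against the mouth centre at (0.4395, 0.3093), about 1.2 mm off.
- **Bystanders:** the egg cup, strainer and salt cellar measured in the same places throughout. The glasses, sugar bowl and decoy tins I checked only by eye, and they looked unmoved.

Two checks disagreed slightly:
- **Wrist camera:** it read y about 1.3 mm low against the grasps, and I corrected for that.
- **First tin:** the push showed almost no force until the spring read 4.6 N at the bottom. A later picture showed that tin flat under the catches.

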